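# Clamp a dispensing barrel in its sprung holder

## Robot

A 6-joint arm with a two-finger parallel gripper is mounted at the origin on a cart in front of the work surface, level with it; the furniture and walls round the work are solid. World frame = base frame: x ahead of the robot, y to its left, z up, the work surface at z = 0. Lengths are in m, angles in rad, forces in N, time in s.
With the tool pointing down it reaches from about 0.275 to 1 m from the base axis. Payload 8.4 kg.
Tool frame: the origin (TCP) lies on the centre line of the jaws, within the pads' length; the fingertips stand 17 mm ahead of it and the grasp point (between the pads) lies 2 mm behind it (bot.tcp_to_tips is the z of the fingertips in the tool frame, in m); z points along the fingers, y is the line along which they close (so a half turn about z gives the same grasp; the last joint's range is limited). The gripper opens to 85 mm and grips with 20 to 120 N. Pads are 22 mm wide; open, the fingers measure 114 mm over their backs; the gripper's body (76 mm by 85 mm) begins 54 mm behind the grasp point. The pads swing forward as they close: fully open they stand 13 mm farther back than shut.
Start: joints at [-1.224, 0.353, 1.633, -0, 1.155, -0.002], TCP at [0.214, -0.587, 0.248] pointing down, gripper open.
Joint ranges: [-2.63, 2.63], [-0.92, 2.1], [0.06, 2.66], [-1.3, 4.44], [0, 2.69], [-3.02, 3.02]. Speed limits (rad/s): [2.22, 2.22, 2.79, 3.14, 3.14, 3.14].

## Interface

Orientations are given as a unit quaternion [x, y, z, w].
In Python, from workcell import bot, hand, kinematics, get_obs, vision, hand_in gives the robot as it stands. The module is installed in compiled form; this text tells all that it offers. Calls block until the motion is done:
- bot.reach(position, orientation): joint-space move of the TCP to a pose.
- bot.servo_line(position, ori=None, velocity=0.15): straight line of the TCP; ori=None keeps the orientation; velocity is the mean speed in m/s.
- bot.goto_joints(angles): joint-space move.
- hand.move_gripper(opening, strength=None): finger opening in m; strength is the grip in N (None keeps the last); returns when the fingers have stopped.
- bot.dwell(seconds).
- kinematics.solve_ik(position, orientation): joint angles nearest the present ones, or None.
- get_obs(): the state.
- vision.read_camera(name): name is "side" or "top"; returns a dict with "frame" (400x640x3 uint8, red, green, blue), "intrinsics" (3x3 intrinsics, pixels), "dist" ([k1, k2, p1, p2, k3] as OpenCV has them; the pictures are not rectified), "view" (4x4, takes a point from world to camera coordinates). Camera axes: x right, y down, z forward; pixel columns grow to the right and rows downward; lengths in m; the calibration is good to about 2 mm. A picture is of the moment at which its call begins. There is no depth.
A pose or a line that the arm cannot do raises bot.IKError and nothing moves.
- hand_in(): hands the job in; it is judged then, once.
The state is a dict: "time_s": time; "joint_pos": joint angles; "joint_vel": joint speeds; "joint_efforts": joint torques, N m; "position": TCP position; "orientation": TCP orientation; "wrist_force": force on the tool from outside, world axes, zero at the start; "ft_torque": the same for the moment, N m; "gripper_width": finger opening in m; "grip_force": force on a finger pad.
Only numpy, scipy, OpenCV 4.12 (cv2) and the standard library are available. Lean on these libraries where they do the work, as an engineer would, in place of code of your own. Each camera call takes 0.05 s, during which the arm holds its last target. There are 200 camera calls.

## Task

Load the metal barrel into the clamping fixture: lift the sprung clamp bar by its knob, turn it aside and let it down into its parking notch, then take the barrel from its rest, lay it in the fixture's two V supports a little short of the end stop with the flange towards it, and slide it along until the flange bears on the stop, feeling for the contact because the stop is already set and must not be shifted. Finally lift the bar, turn it back over the barrel and, holding the knob, lower it gently until its pad is felt to bear on the barrel, without pressing hard, and only then let go; leave the things lying around where they are.

Things in the scene. Friction and masses are not known exactly. Their poses are not given: they have to be found in the camera images.
- fixture: fixed clamping fixture, steel plate 154 x 230 x 12 mm with two aluminium V supports, a post with the clamp bar, and an end stop. Origin on the worktop midway between the Vs. -y runs along the V line to the end stop, +x to the post (x = 82 mm, y = 0). The 90-degree Vs, 10 mm thick, stand at y = -50 and +50 mm, open space between. A barrel lying in them has its axis at x = 0, z = 58 mm
- post_axis (a point): point on the vertical axis of the 13 mm post about which the clamp bar turns and along which it lifts, 61 mm above the worktop; axes as those of the fixture. The bar's hub on it is 31 mm across, its top 100 mm above the worktop
- clamp_lift (a joint): height of the clamp bar on its post, m: 0 lowest, 0.028 upper stop. A spring pulls it down with 5.4 N at 0, plus 0.2 N per mm and 1.8 N weight. A key under its hub sits in a notch 13 mm deep: the bar turns only when lifted more than 13 mm (20 is comfortable). With the barrel in the Vs the lowered bar rests on it somewhere from 0.001 to 0.01, as its pad is set
- clamp_swing (a joint): angle of the clamp bar about the post, rad: 0 = across the Vs (in its notch, 0.1 play either way). It grows clockwise seen from above, away from the end stop, to the parking notch at 1.57 (same play), where the bar lies along the fixture's +y and can be let down to clamp_lift 0
- knob (a point): middle of the upright black knob on the clamp bar, a cylinder 20 mm across, 34 mm tall, gripped by its sides from above; 82 mm from the post axis, over the V line when closed; 104 mm above the worktop at clamp_lift 0; moves with the bar. The bar (18 mm wide, 10 mm thick) has its top 17 mm below this point. The rubber pad under it is on a set screw: its underside is anywhere from 32 to 41 mm below this point, not measured, so feel for it
- stop_slide (a joint): how far the end stop is set along the fixture's -y, m. It stays where it is by friction and yields to a push of about 15 N; it must not be shifted
- stop_face (a point): centre of the face of the end stop that the flange must bear on, an upright aluminium plate 44 mm wide, 80 mm high; at x = 0, y = -(80 mm + stop_slide), z = 58 mm in the fixture; axes as those of the fixture
- rest: fixed plastic rest with two V supports 50 mm either side of its middle along its y, on a wooden foot 90 x 140 x 10 mm; origin on the worktop under its middle; holds the barrel with its axis 48 mm up. Open space between the Vs down to z = 10 mm
- barrel: aluminium dispensing barrel, about 0.15 kg, cylinder 30 mm in diameter, gripped across it from above. Origin on its axis near its centre of mass, between the Vs of the rest; +y runs along the axis to the flange. Body from y = -79 to +71 mm, then a flange 40 mm in diameter, 5 mm thick, outer face at y = 76 mm; at the other end a nozzle 10 mm thick to y = -97 mm
- flange_face (a point): centre of the outer face of the barrel's flange; axes as those of the barrel
- spanner: small open-ended spanner 143 mm long lying by the work, origin at its middle underneath; bystander
- hex_key: hex key 88 mm long lying by the work; bystander
- tape_measure: pocket tape measure, 58 mm high; bystander
- weight: small metal loading weight 39 mm wide and 34 mm high; bystander
Mind the look-alikes: they are no part of the job. There is more than one size of the barrel; the job needs the larger.

How it is judged:
On the way, in this order (a step that is already met when the one before it is completed fails the run):
1. the clamp bar has been lifted, turned aside and let down in its parking notch (value of joint clamp_swing above 1.4 rad and value of joint clamp_lift below 0.006 m), for 0.2 s.
2. with the bar aside, the barrel lies in both V supports (value of joint clamp_swing above 1.4 rad and x of barrel in the frame of fixture between -0.0025 and 0.0025 m and z of barrel in the frame of fixture between 0.055 and 0.0605 m and angle between the y axis of barrel and the y axis of fixture, either way round below 0.04 rad), for 0.2 s.
3. lying in the Vs with the bar aside, the barrel is slid until its flange bears on the end stop (contact of more than 2 N) (all of step 2 and contact force between barrel and stop_slide above 2 N and y of flange_face in the frame of stop_face below 0.004 m), for 0.06 s.
4. the bar, turned back and still held by the fingers, has been lowered until it bears on the barrel (more than 1 N) (value of joint clamp_swing between -0.13 and 0.13 rad and contact force between clamp_swing and barrel above 1 N and contact force between the fingers and clamp_swing above 5 N), for 0.15 s.
At the end, for the whole second after the job is handed in: The barrel rests in both Vs (axis within 2.5 mm sideways, about 3 mm in height, 0.04 rad), its flange face within 2 mm of the stop face; the clamp bar is back across it (within 0.13 rad), down in its notch (clamp_lift 0.0003 to 0.0108 m), bearing on it with its spring (more than 3 N) (x of barrel in the frame of fixture between -0.0025 and 0.0025 m and z of barrel in the frame of fixture between 0.055 and 0.0605 m and angle between the y axis of barrel and the y axis of fixture, either way round below 0.04 rad and y of flange_face in the frame of stop_face between -0.002 and 0.002 m and value of joint clamp_swing between -0.13 and 0.13 rad and value of joint clamp_lift between 0.0003 and 0.0108 m and contact force between clamp_swing and barrel above 3 N and linear speed of barrel below 0.01 m/s); the robot touches nothing.
It fails at once if the clamp bar, over the V line, is let go so that it snaps down faster than 0.3 m/s (value of joint clamp_swing below 0.5 rad and velocity of joint clamp_lift below -0.3 m/s).
It fails at once if the end stop is shifted by more than 1.5 mm (distance of stop_face from where it was at the start of the episode above 0.0015 m).
It fails at once if the clamp bar is pressed or snapped onto the barrel with more than 30 N (contact force between clamp_swing and barrel above 30 N).
It fails at once if a bystander (spanner, hex key, tape measure or weight) is pushed more than 20 mm (distance of any of spanner, hex_key, tape_measure, weight from where it was at the start of the episode above 0.02 m).
It also fails if it takes over 72 s, if anything falls off the work surface, if the arm or the gripper's body presses on something with over 40 N, if the wrist force passes 120 N, or if a joint passes its speed limit or range.

## Working session

There is one attempt and no reset: what is moved stays moved. The work goes in short steps, each a Python script; the robot and the scene stay as the last script left them, time stands still between calls to the robot, and variables do not carry over. Pictures are saved under pics/ and viewed, at most 10 in all, crops included, and the job is handed in when it is done.

```bash
mkdir -p pics; python3 - <<'E'
from workcell import bot,hand,kinematics,get_obs,vision
import cv2,numpy as np
for n in("side","top"):
    c=vision.read_camera(n); cv2.imwrite(f"pics/{n}0.png",c["frame"][:,:,::-1]); np.savez(f"{n}0.npz",**c)
    print(n,c["intrinsics"],c["dist"],c["view"])
print(get_obs())
E
```

```text
side [[419.65464141   0.         323.00876425]
 [  0.         419.65464141 203.34695665]
 [  0.           0.           1.        ]] [-0.03569353  0.          0.          0.          0.        ] [[ 0.67033481 -0.74205537  0.00224935 -0.39557355]
 [-0.32049171 -0.29224708 -0.90104201  0.2636158 ]
 [ 0.66928043  0.60327893 -0.43372599  0.89255413]
 [ 0.          0.          0.          1.        ]]
top [[373.02603929   0.         322.07317727]
 [  0.         373.02603929 197.36944405]
 [  0.           0.           1.        ]] [0.01821033 0.         0.         0.         0.        ] [[ 0.00992576 -0.99994248 -0.00406467 -0.03670642]
 [-0.98961028 -0.00923997 -0.14347862  0.57332521]
 [ 0.14343281  0.00544657 -0.98964507  1.10865502]
 [ 0.          0.          0.          1.        ]]
{'time_s': 0.1, 'joint_pos': array([-1.22442539e+00,  3.53604108e-01,  1.63406729e+00, -4.53557836e-05,
        1.15519673e+00, -2.37744687e-03]), 'joint_vel': array([-0.00054056, -0.00187867, -0.00311436,  0.0002263 , -0.0012782 ,
        0.00077186]), 'joint_efforts': array([-1.66680922e-03, -6.06353402e+01, -3.42822576e+01, -2.95712016e-04,
        3.87370397e-03,  1.79476325e-05]), 'position': array([ 0.21343723, -0.58698915,  0.24761777]), 'orientation': array([ 9.84833513e-01,  1.73500849e-01, -1.29584128e-04, -6.24776803e-04]), 'wrist_force': array([ 1.07678857,  0.11731153, -0.20160806]), 'ft_torque': array([ 0.04941312, -0.00689472,  0.0114907 ]), 'grip_force': 0.0, 'gripper_width': 0.0856544591677541}
```

View pics/top0.png

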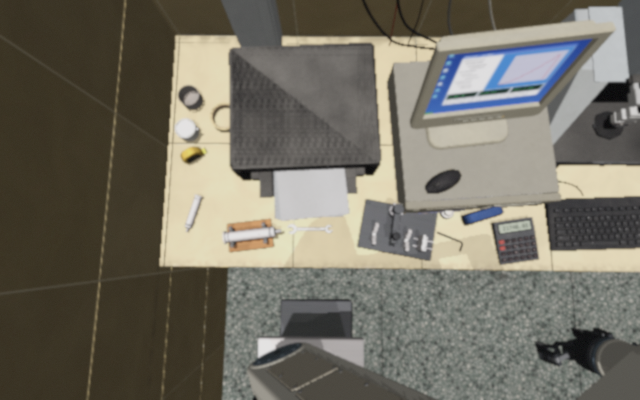

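View pics/side0.png

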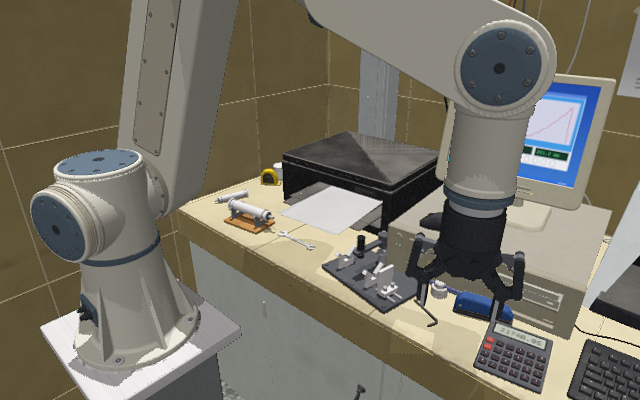

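The top view shows the rest and barrel at about (250,236), the fixture plate at (398,230), the spanner at (310,229) and the hex key at (450,241). The smaller barrel is loose at (193,212). Next I'll enlarge the fixture and the rest.

```bash
python3 - <<'E'
import cv2,numpy as np
t=cv2.imread("pics/top0.png");s=cv2.imread("pics/side0.png")
f=lambda im,x,y,w,h,k:cv2.resize(im[y:y+h,x:x+w],None,fx=k,fy=k,interpolation=cv2.INTER_CUBIC)
a=f(t,350,190,100,75,6);b=f(t,210,205,100,60,5)
cv2.imwrite("pics/c1.png",f(t,350,192,100,75,8)); cv2.imwrite("pics/c2.png",f(t,212,205,90,60,8)); cv2.imwrite("pics/c3.png",f(s,310,220,110,95,6))
E
```

```text
(no output)
```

View pics/c1.png

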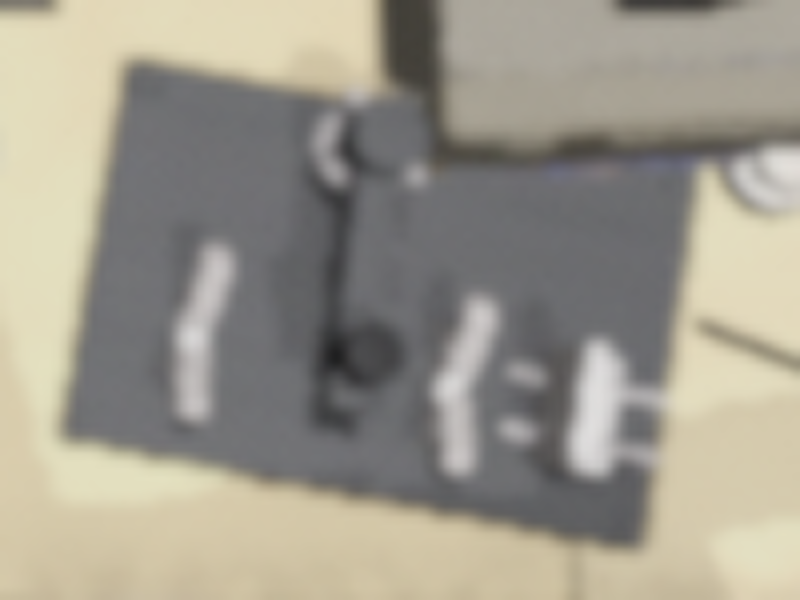

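View pics/c2.png

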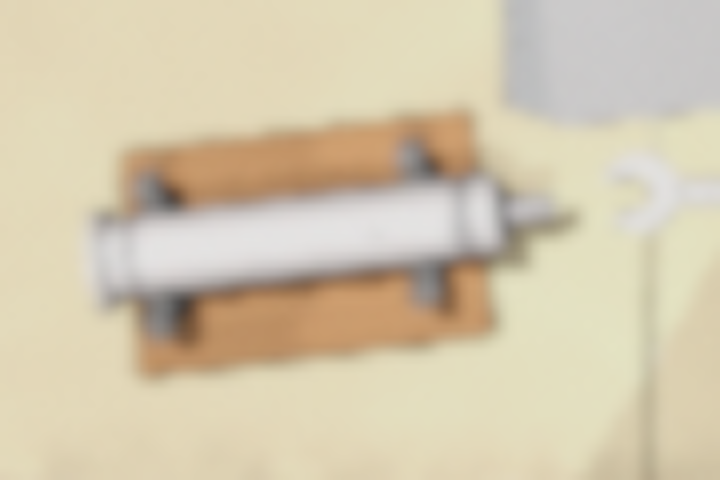

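View pics/c3.png

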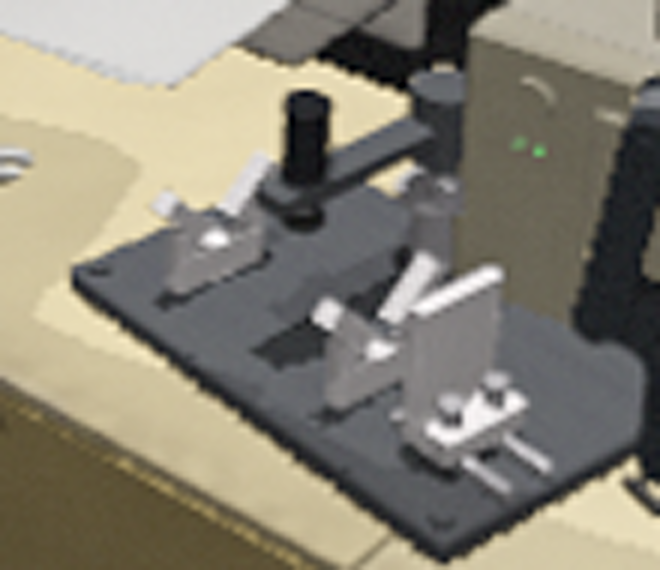

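```bash
cat > geo.py <<'E'
import numpy as np,cv2
class Cam:
    def __init__(s,c):
        s.K,s.d,s.V,s.im=[np.array(c[k]) for k in("intrinsics","dist","view","frame")]
        s.R,s.t=s.V[:3,:3],s.V[:3,3]; s.C=-s.R.T@s.t
    def ray(s,p):
        u=cv2.undistortPoints(np.array(p,float).reshape(-1,1,2),s.K,s.d)[:,0]
        return np.c_[u,np.ones(len(u))]@s.R
    def plane(s,p,z):
        r=s.ray(p); return s.C+r*((z-s.C[2])/r[:,2])[:,None]
    def px(s,P):
        return cv2.projectPoints(np.array(P,float).reshape(-1,3),cv2.Rodrigues(s.R)[0],s.t,s.K,s.d)[0][:,0]
E
python3 - <<'E'
from geo import *
top=Cam(np.load("top0.npz")); print("C",top.C)
im=top.im.astype(int); hsv=cv2.cvtColor(top.im,cv2.COLOR_RGB2HSV)
# orange foot
for name,z in (("foot",.01),):
    m=((hsv[...,0]<16)&(hsv[...,1]>110)&(hsv[...,2]>110)).astype(np.uint8); m[:, :215]=0;m[:,300:]=0;m[:205]=0;m[262:]=0
    p=np.argwhere(m)[:,::-1]; h=cv2.convexHull(p.astype(np.float32))[:,0]
    w=top.plane(h,z)[:,:2]; r=cv2.minAreaRect((w*1000).astype(np.float32)); print(name,len(p),r)
# barrel bright
m=((hsv[...,1]<40)&(hsv[...,2]>150)).astype(np.uint8); m[:, :220]=0;m[:,287:]=0;m[:222]=0;m[248:]=0
p=np.argwhere(m)[:,::-1].astype(np.float32); w=top.plane(p,.058)[:,:2]*1000
r=cv2.minAreaRect(w.astype(np.float32)); print("barrel",len(p),r)
# side plate mask
g=im[...,:3]; m=((g.max(2)<115)).astype(np.uint8); m[:,:352]=0;m[:,440:]=0;m[:198]=0;m[262:]=0
def crop(x,y): return (350-.44+x/8,192-.44+y/8)
pts=dict(TL=(132,65),BL=(65,437),BR=(642,547),R1=(690,200))
for k,v in pts.items(): print(k,top.plane([crop(*v)],.012)[0])
print("knob top",top.plane([crop(372,350)],.121)[0]); print("hub top",top.plane([crop(388,135)],.1)[0])
n,l,st,ce=cv2.connectedComponentsWithStats(m); print([(st[i].tolist(),ce[i]) for i in range(1,n) if st[i][4]>50])
# left/bottom/right edges: per row/col gray-transition subpixel
v=im.min(2).astype(float)  # blue-ish channel min
v=im[...,0].astype(float)
def cross(a,th=130):
    i=np.where((a[:-1]-th)*(a[1:]-th)<0)[0]; return i+(th-a[i])/(a[i+1]-a[i])
L=[(350+cross(v[y,350:375])[0],y) for y in range(204,244)]
B=[(x,230+cross(v[230:268,x])[-1]) for x in range(362,428)]
Rr=[(424+cross(v[y,424:445])[-1],y) for y in range(217,230) if len(cross(v[y,424:445]))]
from numpy.linalg import lstsq
for nm,E in(("L",L),("B",B),("R",Rr)):
    W=top.plane(E,.012)[:,:2]; f=cv2.fitLine((W*1000).astype(np.float32),cv2.DIST_HUBER,0,.01,.01).ravel(); 
    n=np.array([-f[1],f[0]]);res=(W*1000-f[2:])@n; print(nm,f,np.degrees(np.arctan2(f[1],f[0])),res.std(),len(W))
E
```

```text
C [ 0.40871535 -0.03744517  1.17928568]
foot 444 ((457.8798522949219, 192.20535278320312), (80.85354614257812, 126.89617156982422), 7.598631381988525)
barrel 697 ((456.0510559082031, 171.90956115722656), (196.5485382080078, 66.65827178955078), 88.14901733398438)
TL [ 0.5718049  -0.16994718  0.012     ]
BL [ 0.42599982 -0.14294795  0.012     ]
BR [ 0.38645521 -0.36447568  0.012     ]
R1 [ 0.52053969 -0.38752593  0.012     ]
knob top [ 0.45592829 -0.24135034  0.121     ]
hub top [ 0.53470621 -0.2526703   0.1       ]
[([366, 198, 74, 62, 1982], array([405.69223007, 226.99091826]))]Traceback (most recent call last):
  File "<stdin>", line 25, in <module>
IndexError: index 0 is out of bounds for axis 0 with size 0
```

```bash
python3 - <<'E'
from geo import *
top=Cam(np.load("top0.npz")); side=Cam(np.load("side0.npz"))
v=top.im[...,0].astype(float); g=top.im.astype(int)
def cross(a,th=150):
    i=np.where((a[:-1]-th)*(a[1:]-th)<0)[0]; return i+(th-a[i])/(a[i+1]-a[i])
def fit(nm,E,z):
    W=top.plane(E,z)[:,:2]*1000
    for _ in range(4):
        f=cv2.fitLine(W.astype(np.float32),cv2.DIST_HUBER,0,.01,.01).ravel(); n=np.array([-f[1],f[0]]);r=(W-f[2:])@n
        W=W[abs(r)<max(2.,2*r.std())]
    print(nm,f.round(3),np.degrees(np.arctan2(f[1],f[0])).round(2),r.std().round(2),len(W)); return f
def col(x0,x1,ys,k): 
    o=[]
    for y in ys:
        c=cross(v[y,x0:x1]); 
        if len(c): o.append((x0+c[k],y))
    return o
def row(y0,y1,xs,k):
    o=[]
    for x in xs:
        c=cross(v[y0:y1,x]); 
        if len(c): o.append((x,y0+c[k]))
    return o
fit("plate left",col(350,372,range(204,243),0),.012)
fit("plate bottom",row(236,268,range(362,426),-1),.012)
fit("plate right",col(428,443,list(range(216,232))+list(range(250,258)),-1),.012)
fit("plate top",row(193,206,range(370,392),0),.012)
# V highlights + stop: bright components in plate
m=(g.min(2)>140).astype(np.uint8); m[:,:360]=0;m[:,432:]=0;m[:212]=0;m[256:]=0
n,l,st,ce=cv2.connectedComponentsWithStats(m)
for i in range(1,n): print(st[i].tolist(),ce[i].round(1),top.plane([ce[i]],.06)[0].round(4))
# barrel edges: saturation-based
s=cv2.cvtColor(top.im,cv2.COLOR_RGB2HSV)[...,1].astype(float)
E1,E2=[],[]
for x in range(233,266):
    c=cross(s[222:252,x],80)
    if len(c)>=2: E1.append((x,222+c[0]));E2.append((x,222+c[-1]))
v0=v
fit("bar up",E1,.048);fit("bar lo",E2,.048)
for y in range(226,246,1): print(y,s[y,218:230].astype(int),s[y,268:290].astype(int))
E
```

```text
plate left [ 9.83000e-01 -1.82000e-01  5.09406e+02 -1.56917e+02] -10.46 0.2 36
plate bottom [ 1.91000e-01  9.82000e-01  4.05287e+02 -2.52346e+02] 79.01 0.61 62
plate right [ 9.85000e-01 -1.71000e-01  4.58572e+02 -3.76999e+02] -9.86 0.42 24
plate top [ 1.66000e-01  9.86000e-01  5.65568e+02 -2.14423e+02] 80.47 0.27 22
[360, 212, 3, 16, 32] [360.7 217.8] [ 0.51   -0.1479  0.06  ]
[391, 212, 2, 2, 3] [391.3 212.7] [ 0.5264 -0.2402  0.06  ]
[401, 213, 2, 2, 4] [401.5 213.5] [ 0.5241 -0.2707  0.06  ]
[372, 222, 8, 23, 105] [374.8 233. ] [ 0.4647 -0.1898  0.06  ]
[404, 229, 9, 23, 106] [407.7 239.5] [ 0.4467 -0.2873  0.06  ]
[421, 234, 11, 18, 122] [425.2 243. ] [ 0.4367 -0.339   0.06  ]
[414, 238, 3, 2, 5] [415.2 238.4] [ 0.4501 -0.3098  0.06  ]
[412, 244, 4, 3, 8] [413.6 245.2] [ 0.4298 -0.3046  0.06  ]
[360, 247, 39, 9, 180] [372.7 252.4] [ 0.4073 -0.183   0.06  ]
bar up [2.21000e-01 9.75000e-01 4.82209e+02 1.94904e+02] 77.25 6.24 26
bar lo [ 1.29000e-01 -9.92000e-01  4.11768e+02  1.96197e+02] -82.58 0.22 30
226 [45 45 45 45 45 45 45 49 60 80 93 84] [100  95  77  52  43  43  49  51  50  
[... 1626 characters left out ...]
8  38  39  39  38
  38  39  39  39]
241 [46 46 47 44 38 27 17 11 10 13 17 15] [122 125 118 114  97  63  43  39  38  38  38  37  38  38  37  38  39  38
  38  39  39  39]
242 [46 47 47 45 42 34 23 21 27 37 48 45] [125 123 119 116 101  67  45  39  38  38  38  37  37  38  38  37  38  38
  38  38  39  39]
243 [46 47 47 46 46 40 34 34 43 51 62 70] [127 122 120 117 104  73  47  40  39  38  38  38  37  37  37  37  38  38
  38  37  38  38]
244 [46 47 47 47 45 45 43 43 46 50 60 65] [125 122 118 118 110  80  51  42  39  38  38  38  38  38  38  37  37  37
  37  38  37  38]
245 [46 46 47 47 46 46 46 46 47 51 59 66] [119 118 116 114 107  81  51  42  40  39  39  38  38  38  37  37  38  38
  38  37  37  38]
```

```bash
cat > rob.py <<'E'
from workcell import bot,hand,kinematics,get_obs,vision,hand_in
import numpy as np,time
from scipy.spatial.transform import Rotation as Ro
YF=np.radians(-10.3); EX=np.array([np.cos(YF),np.sin(YF),0]); EY=np.array([-np.sin(YF),np.cos(YF),0])
O=np.array([.4552,-.2388,0]); POST=O+.082*EX
def quat(az):  # tool down, tool y at azimuth az
    y=np.array([np.cos(az),np.sin(az),0]);z=np.array([0,0,-1.]);return Ro.from_matrix(np.c_[np.cross(y,z),y,z]).as_quat()
def fx(x,y,z): return O+x*EX+y*EY+[0,0,z]
def knob(sw,z,r=.082):  # world position for swing angle sw
    a=YF+np.pi-sw; return POST+[r*np.cos(a),r*np.sin(a),z]
def st(tag=""):
    o=get_obs(); print(tag,"t%.2f"%o["time_s"],"p",o["position"].round(4),"F",o["wrist_force"].round(1),"w%.4f g%.1f"%(o["gripper_width"],o["grip_force"])); return o
AZK=YF+np.pi/2
E
python3 - <<'E'
from rob import *; from geo import *
top=Cam(np.load("top0.npz"))
W=lambda u,v,z:top.plane([(u,v)],z)[0].round(4)
c=lambda x,y:(212-.44+x/8,205-.44+y/8)
eb=np.array([-.1305,.9914,0])
P=W(*c(300,245),.048);A=W(*c(440,228),.048);B=W(*c(180,252),.048);F=W(*c(92,262),.05);N=W(*c(572,213),.048);print(P,A,B,"axis",np.degrees(np.arctan2(*(B-A)[:2])),"F",F,"N",N)
foot=np.array([.4579,.1922,0]);f0=foot[:2]
for n,q in(("P",P),("F",F),("N",N)): print(n,"along",(q-foot)@eb,"across",(q-foot)@[.9914,.1305,0])
print("printer",W(380,172,.15),W(379,178,0.),"PC",W(404,201,.12),W(404,212,0))
for sw in(0,.8,1.57): print(kinematics.solve_ik(knob(sw,.13),quat(AZK-sw)))
for az in(7.5,187.5): print(az,kinematics.solve_ik(foot+[0,0,.05],quat(np.radians(az))))
for az in(-10.3,169.7): print(az,kinematics.solve_ik(fx(0,0,.06),quat(np.radians(az))))
E
```

```text
[0.4552 0.1881 0.048 ] [0.4621 0.1355 0.048 ] [0.4522 0.2333 0.048 ] axis -5.780190163109503 F [0.4481 0.2657 0.05  ] N [0.4682 0.0858 0.048 ]
P along -0.0037123900000000224 across -0.003211829999999983
F along 0.07414679999999997 across -0.00012396999999997658
N along -0.10682911 across -0.0036737799999999716
printer [ 0.6315 -0.194   0.15  ] [ 0.6443 -0.2134  0.    ] PC [ 0.5539 -0.266   0.12  ] [ 0.5352 -0.2912  0.    ]
[-4.86055052e-01  3.34661499e-01  1.97117868e+00 -4.44089210e-16
  8.35752475e-01 -1.87708247e+00]
[-3.64404794e-01  3.48012400e-01  1.95010799e+00 -4.44089210e-16
  8.43472260e-01 -9.55432208e-01]
[-3.06721822e-01  4.17988702e-01  1.83623829e+00 -4.44089210e-16
  8.87365662e-01 -1.27749236e-01]
7.5 [ 3.94388381e-01  4.48416783e-01  2.04845328e+00 -4.44089210e-16
  6.44722592e-01  2.63488687e-01]
187.5 [ 3.94388381e-01  4.48416783e-01  2.04845328e+00 -4.44089210e-16
  6.44722592e-01 -2.87810397e+00]
-10.3 [-4.86055052e-01  4.49512210e-01  2.00767066e+00 -4.44089210e-16
  6.84409783e-01 -3.06286139e-01]
169.7 [-4.86055052e-01  4.49512210e-01  2.00767066e+00 -4.44089210e-16
  6.84409783e-01  2.83530651e+00]
```

```bash
python3 - <<'E'
from rob import *
hand.move_gripper(.06,60)
bot.reach(knob(0,.20),quat(AZK)); st("above")
bot.servo_line(knob(0,.110),velocity=.12); st("at knob")
hand.move_gripper(.0,60); o=st("gripped")
p=o["position"]
bot.servo_line(p+[0,0,.008],velocity=.05); st("8")
bot.servo_line(p+[0,0,.021],velocity=.06); st("21")
E
```

```text
above t2.12 p [ 0.4553 -0.2393  0.2002] F [ 1.1 -0.2  1.1] w0.0601 g0.0
at knob t3.02 p [ 0.4555 -0.2391  0.1105] F [ 0.6 -0.2  0.6] w0.0599 g0.0
gripped t3.47 p [ 0.4554 -0.2389  0.1106] F [-1.4  0.6  6. ] w0.0183 g58.4
8 t3.79 p [ 0.4556 -0.239   0.1186] F [ 4.  -0.5 -8.9] w0.0184 g58.8
21 t4.16 p [ 0.4556 -0.2389  0.1313] F [  6.1  -0.7 -11.9] w0.0181 g58.8
```

```bash
python3 - <<'E'
from rob import *
z=get_obs()["position"][2]
for sw in np.linspace(0,1.57,9)[1:]:
    bot.servo_line(knob(sw,z),quat(AZK-sw),velocity=.08); o=st("%.2f"%sw)
    if np.hypot(*o["wrist_force"][:2])>25: print("STOP"); break
else:
    for d in(.008,.016,.019,.0215):
        bot.servo_line(knob(1.57,z-d),velocity=.05); o=st("down")
        if o["wrist_force"][2]>4: break
E
```

```text
0.20 t4.51 p [ 0.46   -0.2233  0.1309] F [  5.6  -2.3 -11. ] w0.0182 g58.9
0.39 t4.86 p [ 0.4674 -0.209   0.1309] F [  4.7  -2.2 -11.3] w0.0181 g58.9
0.59 t5.21 p [ 0.4773 -0.1965  0.1308] F [  5.1  -3.  -11.4] w0.0181 g59.0
0.79 t5.56 p [ 0.4894 -0.1861  0.1307] F [  5.1  -2.9 -11.6] w0.0181 g59.0
0.98 t5.91 p [ 0.5031 -0.1783  0.1307] F [  4.5  -2.8 -11. ] w0.0181 g59.1
1.18 t6.26 p [ 0.5182 -0.1734  0.1308] F [  4.2  -1.  -10.8] w0.0180 g59.1
1.37 t6.61 p [ 0.534  -0.1714  0.1309] F [  4.1  -0.3 -10.8] w0.0185 g59.2
1.57 t6.96 p [ 0.5501 -0.1725  0.131 ] F [  5.3   2.3 -11.4] w0.0182 g59.2
down t7.27 p [ 0.5499 -0.1724  0.1227] F [ 5.6  2.8 -9.9] w0.0183 g59.4
down t7.58 p [ 0.55   -0.1724  0.1149] F [ 4.4  2.8 -8. ] w0.0181 g59.6
down t7.83 p [ 0.5501 -0.1725  0.1121] F [ 4.4  2.5 -7.4] w0.0181 g59.6
down t8.07 p [ 0.5511 -0.1723  0.111 ] F [3.5 6.4 3.7] w0.0180 g61.0
```

```bash
python3 - <<'E'
from rob import *
hand.move_gripper(.06); p=get_obs()["position"]
bot.servo_line(p+[0,0,.13],velocity=.25); st("up")
g=np.array([.4565,.189,0]); q=quat(np.radians(187.2))
bot.reach(g+[0,0,.16],q); st("over barrel")
bot.servo_line(g+[0,0,.047],velocity=.12); st("at")
hand.move_gripper(0,40); o=st("grip")
p=o["position"]; bot.servo_line(p+[0,0,.02],velocity=.05); st("lift")
bot.servo_line([*p[:2],.26],velocity=.25); st("high")
np.save("pick.npy",p)
import cv2
for n in("side","top"):cv2.imwrite(f"pics/{n}1.png",vision.read_camera(n)["frame"][:,:,::-1])
a=cv2.imread("pics/side1.png")[60:310,120:440];b=cv2.imread("pics/top1.png")[130:380,170:490]
cv2.imwrite("pics/m1.png",np.vstack([a,b]))
E
```

```text
up t9.22 p [ 0.5497 -0.1728  0.2391] F [ 0.2 -0.2 -0.7] w0.0604 g0.0
over barrel t11.56 p [0.4566 0.1888 0.1599] F [ 0.4 -0.6 -0.2] w0.0598 g0.0
at t12.65 p [0.457  0.1892 0.0475] F [ 0.5 -0.  -0.3] w0.0600 g0.0
grip t13.03 p [0.4592 0.1898 0.0483] F [ 5.9 -1.   2.5] w0.0287 g40.1
lift t13.61 p [0.4591 0.1898 0.0684] F [-0.4  0.3 -2.5] w0.0291 g39.9
high t14.53 p [0.4584 0.1894 0.2586] F [-1.1  0.2 -2.3] w0.0293 g39.9
```

View pics/m1.png

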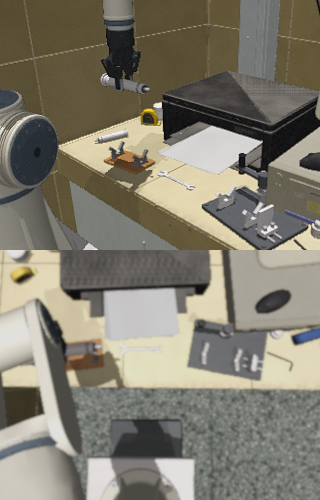

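The side view shows the barrel held level with the flange at its left end, and the top view shows the bar parked along the fixture's +y. Now I'll place it.

```bash
python3 - <<'E'
from rob import *
q=quat(YF)
bot.reach(fx(0,.005,.25),q); o=st("over"); print(o["joint_pos"].round(2))
bot.servo_line(fx(0,.005,.09),velocity=.12)
bot.servo_line(fx(0,.005,.066),velocity=.05); b=st("near")["wrist_force"]
for z in np.arange(.064,.0535,-.001):
    bot.servo_line(fx(0,.005,z),velocity=.02); o=st("%.3f"%z)
    if o["wrist_force"][2]-b[2]>5: break
E
```

```text
over t16.83 p [ 0.4562 -0.2336  0.2499] F [ 0.4  0.1 -2. ] w0.0288 g39.9
[-0.48  0.18  1.87  0.    1.1  -0.3 ]
near t18.95 p [ 0.456  -0.2338  0.0658] F [-0.1 -0.2 -1.3] w0.0288 g39.9
0.064 t19.20 p [ 0.4561 -0.2339  0.0641] F [ 0.3 -1.  -1. ] w0.0285 g39.9
0.063 t19.45 p [ 0.4561 -0.2339  0.063 ] F [ 1.8  0.7 -1. ] w0.0290 g39.9
0.062 t19.70 p [ 0.4561 -0.2339  0.062 ] F [-0.4 -0.3 -1. ] w0.0288 g39.9
0.061 t19.95 p [ 0.456  -0.2338  0.0609] F [-0.   1.  -0.6] w0.0286 g39.9
0.060 t20.20 p [ 0.4562 -0.234   0.06  ] F [ 1.  -0.7 -0.7] w0.0288 g39.9
0.059 t20.45 p [ 0.4566 -0.2341  0.0592] F [1.8 0.3 0.9] w0.0289 g40.1
0.058 t20.70 p [ 0.4571 -0.2342  0.0586] F [1.9 1.6 5.4] w0.0287 g40.5
```

```bash
python3 - <<'E'
from rob import *; import cv2
hand.move_gripper(.05); st("open"); bot.servo_line(fx(.0012,.005,.0585),velocity=.03); st()
cs=[vision.read_camera(n)["frame"][:,:,::-1] for n in("side","top")]
a=cv2.resize(cs[0][190:310,300:440],None,fx=4,fy=4,interpolation=cv2.INTER_CUBIC);cv2.imwrite("pics/m2.png",a);
E
```

```text
open t21.04 p [ 0.4557 -0.2337  0.0578] F [0.8 0.7 0.4] w0.0502 g0.0
 t21.29 p [ 0.4573 -0.2341  0.0585] F [-0.3  0.7 -1.1] w0.0504 g0.0
```

View pics/m2.png

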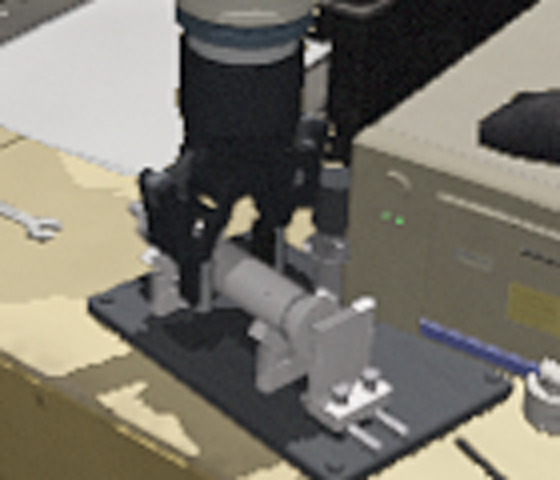

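The barrel lies in both Vs, with its flange just short of the stop plate at about (330,330) in the crop. Next I'll regrip lightly and slide it while feeling for the stop.

```bash
python3 - <<'E'
from rob import *
hand.move_gripper(0,25); o=st("regrip"); p=o["position"]
def F():
    a=[]
    for _ in range(4): bot.dwell(.02); a.append(get_obs()["wrist_force"])
    return np.mean(a,0)@EY
f0=None; d=0; L=[]
while d<.035:
    d+=.0007 if f0 is None or d<.003 else .0005
    bot.servo_line(p-d*EY,velocity=.015); f=F(); L.append(f)
    if len(L)==4: f0=np.median(L)
    print("%.4f %.1f"%(d,f),end="; ")
    if f0 is not None and f-min(f0,np.median(L[-6:]))>5: break
    if get_obs()["time_s"]>50: break
bot.dwell(.15); o=st("end"); print("Fy",F(),"fy",(o["position"]-O)@EY)
E
```

```text
regrip t21.70 p [ 0.4575 -0.2342  0.0586] F [ 1.9 -0.1  0.5] w0.0291 g24.8
0.0007 1.7; 0.0014 3.0; 0.0021 2.5; 0.0028 2.8; 0.0035 2.7; 0.0040 3.0; 0.0045 3.1; 0.0050 3.1; 0.0055 3.0; 0.0060 3.0; 0.0065 3.1; 0.0070 3.2; 0.0075 3.1; 0.0080 3.4; 0.0085 3.3; 0.0090 3.1; 0.0095 3.3; 0.0100 3.3; 0.0105 3.5; 0.0110 3.7; 0.0115 3.7; 0.0120 3.5; 0.0125 3.6; 0.0130 3.4; 0.0135 3.3; 0.0140 3.1; 0.0145 3.5; 0.0150 3.3; 0.0155 5.3; 0.0160 9.2; end t31.35 p [ 0.4548 -0.2493  0.0586] F [1.5 8.4 3.8] w0.0292 g25.1
Fy 8.293321079561007 fy -0.010375532617800776
```

```bash
python3 - <<'E'
from rob import *
hand.move_gripper(.05); st("rel"); p=get_obs()["position"]
bot.servo_line([*p[:2],.22],velocity=.2)
bot.reach(knob(1.57,.22),quat(AZK-1.57)); hand.move_gripper(.06)
bot.servo_line(knob(1.57,.111),velocity=.12); hand.move_gripper(0,60); p=st("grip")["position"]
bot.servo_line(p+[0,0,.021],velocity=.06); st("lift"); z=p[2]+.021
for sw in np.linspace(1.57,0,9)[1:]:
    bot.servo_line(knob(sw,z),quat(AZK-sw),velocity=.08); o=st("%.2f"%sw)
    if np.hypot(*o["wrist_force"][:2])>25: print("STOP"); break
np.save("kz.npy",p[2])
E
```

```text
rel t31.75 p [ 0.4547 -0.2503  0.0586] F [0.6 0.1 0.2] w0.0499 g0.0
grip t35.04 p [ 0.5509 -0.1728  0.1116] F [0.8 1.3 6.2] w0.0183 g58.5
lift t35.55 p [ 0.5506 -0.173   0.1324] F [  1.4  -4.2 -11.3] w0.0183 g58.8
1.37 t35.91 p [ 0.5342 -0.1718  0.1323] F [  1.3  -5.2 -11.8] w0.0179 g58.9
1.18 t36.26 p [ 0.5185 -0.1739  0.1325] F [  1.9  -6.6 -11.4] w0.0186 g59.0
0.98 t36.61 p [ 0.5035 -0.179   0.1326] F [  2.5  -6.8 -11.5] w0.0179 g59.0
0.79 t36.96 p [ 0.4897 -0.1868  0.1327] F [  3.5  -5.9 -11.2] w0.0178 g59.1
0.59 t37.31 p [ 0.4777 -0.1972  0.1327] F [  3.7  -5.  -11.9] w0.0181 g59.1
0.39 t37.66 p [ 0.468  -0.2098  0.1328] F [  3.6  -5.5 -10.9] w0.0181 g59.1
0.20 t38.01 p [ 0.4607 -0.224   0.1328] F [  5.1  -4.2 -11.6] w0.0181 g59.1
0.00 t38.36 p [ 0.4564 -0.2394  0.1328] F [  4.8  -3.9 -11.2] w0.0180 g59.1
```

```bash
python3 - <<'E'
from rob import *
k=float(np.load("kz.npy")); z=get_obs()["position"][2]
F=lambda:np.mean([(bot.dwell(.02),get_obs()["wrist_force"][2])[1] for _ in range(4)])
bot.servo_line(knob(0,k+.013),velocity=.04); f0=F(); st("13 %.1f"%f0)
L=.013
while L>.0002:
    L-=.0005; bot.servo_line(knob(0,k+L),velocity=.015); f=F(); e=f0+.2*(13-L*1000); print("%.4f %.1f %.1f"%(L,f,f-e),end="; ")
    if f-e>4: break
bot.dwell(.4); st("held")
E
```

```text
13 -9.7 t38.77 p [ 0.4564 -0.2392  0.1245] F [  5.   -4.8 -10. ] w0.0179 g59.2
0.0125 -9.6 0.0; 0.0120 -9.9 -0.4; 0.0115 -9.1 0.3; 0.0110 -9.1 0.2; 0.0105 -8.9 0.3; 0.0100 -8.6 0.5; 0.0095 -9.4 -0.4; 0.0090 -9.2 -0.3; 0.0085 -9.0 -0.2; 0.0080 -8.5 0.2; 0.0075 -4.4 4.2; held t42.66 p [ 0.4564 -0.2392  0.1195] F [ 5.2 -3.2 -3.7] w0.0183 g59.9
```

```bash
python3 - <<'E'
from rob import *; import cv2
hand.move_gripper(.06); st("rel"); p=get_obs()["position"]
bot.servo_line(p+[0,0,.13],velocity=.2)
bot.reach([.30,-.5,.28],quat(np.radians(-70))); st()
f=vision.read_camera("side")["frame"][:,:,::-1]; t=vision.read_camera("top")["frame"][:,:,::-1]
r=lambda im,x,y:cv2.resize(im[y:y+75,x:x+130],None,fx=4,fy=4,interpolation=cv2.INTER_CUBIC)
cv2.imwrite("pics/m3.png",np.vstack([r(f,310,230),r(t,330,190)][:2])[:600])
E
```

```text
rel t43.13 p [ 0.4551 -0.2387  0.1191] F [ 1.  -0.3 -0.4] w0.0602 g0.0
 t45.73 p [ 0.3002 -0.4996  0.2795] F [0.4 1.  1.1] w0.0597 g0.0
```

View pics/m3.png

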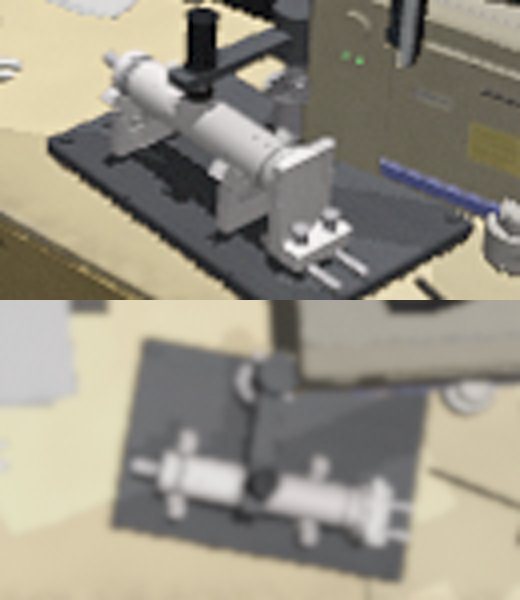

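The barrel lies in both Vs with its flange against the stop (side view, about (290,165)). The bar's pad rests on the barrel at about (200,95), and the robot is clear of everything.

```bash
python3 -c "
from workcell import hand_in
print(hand_in())"
```

```text
the job is handed in; nothing more can be done
None
```

The job is handed in at about 46 s of the 72 s allowed: the barrel lies in both Vs with its flange felt against the stop (about 5–6 N), and the bar was lowered gently onto it and released; the hand-in call returned no verdict.

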